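# Slide a bamboo blank into the bench gauge and close the jaw

## Task

Slide the long bamboo blank along the bench, flat and without lifting it, between the open jaws of the bench gauge and in under the two bamboo tubes until its end is against the back stop. Then slide the gauge's moving jaw shut by its post until it presses the blank firmly against the fixed jaw, and leave it closed like that with the blank still at the back stop. Do not bump the tubes overhead and leave everything else on the bench where it is.

Things in the scene. Friction and masses are not known exactly. Their poses are not given: they have to be found in the camera images.
- blank: The long bamboo blank: a flat laminated pale-bamboo bar, 140 mm long (its x) x 64 mm wide (its y) x 25 mm thick, about 0.17 kg, loose, lying on the bench to the robot's left front, pointing roughly along world y. Origin at the centre of its underside, z up. Either end may go in first. (A shorter, 90 mm piece of the same stuff, the offcut, stays where it is.)
- gauge: Bench width gauge, fixed. Origin at bench level, where the blank's origin lies when home; x runs into the gauge (roughly world -y, to the robot's right), y roughly away from the robot, z up. The blank goes in lengthwise along +x, from the robot's left, onto a steel sheet let in flush with the bench (no step), between the fixed jaw (far side) and the moving jaw (robot's side).
- back_stop (a point): Middle of the back stop's face at bench level: dark steel bar 28 mm high across the gauge's inner end, face at the gauge's x = +70 mm.
- fixed_jaw (a point): Middle of the fixed jaw's face at bench level: dark steel bar along the gauge's x from -70 to +65 mm, face at the gauge's y = +32 mm, 24 mm thick, 28 mm high.
- rack: Fixed rack with two bamboo tubes across the gauge, 40 mm in diameter, undersides 130 mm up. In the gauge's frame (same origin): tube axes at x = -70 and +5 mm, from y = -210 to +165 mm; blue posts at x = -32, y = -185 and +135 mm. They hang over the blank's outer end when home: no upright gripper can follow it there, one leaning out (its body to gauge -x) by 30 to 45 degrees can.
- jaw_slide (a joint): Slide of the moving jaw, in m. 0 = its face is at the gauge's y = -32 mm, i.e. shut on the 64 mm wide blank lying against the fixed jaw; positive = opened by that much towards the gauge's -y. Range -0.006 to 0.06, starts 0.03 to 0.05. Slides with about 2 N of friction and stays where it is left. Pressing it on the blank with about 10 N for half a second is firm enough.
- jaw_post (a point): Top centre of the moving jaw's upright aluminium post, 20 x 20 mm, standing from the jaw's low arm (24 mm high) up to 65 mm above the bench; in the gauge's frame at x = -165 mm (clear of the tubes), y = -95 mm - jaw value. Push or grip it from above; moving it along the gauge's +y shuts the jaw.
- jaw: The moving jaw: a dark steel pad, 130 x 30 mm, 27 mm high, face parallel to the gauge's x (gauge x -65 to +65 mm). An aluminium arm, 24 mm high, runs along its outer side (61 to 81 mm from the gauge's centre line when shut) to the post. Its origin is the gauge's origin shifted by the jaw value along the gauge's -y.
- offcut: Short bamboo piece, 90 x 64 x 25 mm, bystander. Origin at the centre of its underside.
- tape: Roll of black tape lying flat, 100 mm in diameter, 45 mm high, bystander.
- resin: White resin bottle, 72 mm in diameter, 190 mm tall, bystander.
- hardener: Amber jar with black cap, 70 mm in diameter, 100 mm tall, bystander.
- brush: Brush lying flat, bystander.
- wrench: Wrench lying flat, bystander.
- cup: White cup, 80 mm in diameter, 90 mm tall, bystander.
Not all that is in view belongs to the job. Leave any black or orange look-alike of the blank alone.

How it is judged:
By the outcome, as a careful person would: the job done as asked, in the order asked, and still so for the second after the job is handed in, with the robot touching nothing.
It also fails if it takes over 59 s, if anything falls off the work surface, if the arm or the gripper's body presses on something with over 40 N, if the wrist force passes 120 N, or if a joint passes its speed limit or range.

## Robot

A 7-joint arm with a two-finger parallel gripper is mounted at the origin on the work surface. World frame = base frame: x ahead of the robot, y to its left, z up, the work surface at z = 0. Lengths are in m, angles in rad, forces in N, time in s.
With the tool pointing down it reaches from about 0.375 to 0.925 m from the base axis. Payload 3.1 kg.
Tool frame: the origin (TCP) lies midway between the tips of the shut fingers; the grasp point (between the pads) lies 19 mm behind it; y points along the fingers, z is the direction in which the jaws open and shut, and the axes are right-handed (so a half turn about y gives the same grasp; the last joint's range is limited). The gripper opens to 85 mm and grips with 20 to 120 N. Pads are 22 mm wide; open, the fingers measure 114 mm over their backs; the gripper's body (76 mm by 85 mm) begins 54 mm behind the grasp point. The pads swing forward as they close: fully open they stand 13 mm farther back than shut.
Start: joints at [-0.098, 0.383, 0.044, 1.598, -0.018, 1.161, -0.05], TCP at [0.65, 0, 0.231] pointing down, gripper open.
Joint ranges: [-2.61, 2.61], [-0.41, 2.15], [-1.48, 1.57], [0, 2.5], [-1.57, 4.71], [0.05, 1.97], [-2.85, 2.85]. Speed limits (rad/s): [2.79, 2.79, 3.14, 3.14, 3.14, 3.14, 3.14].

## Interface

Orientations are given as [roll, pitch, yaw] about the fixed x, y, z axes, in that order (R = Rz(yaw) Ry(pitch) Rx(roll)).
In Python, from cell import monitor, viewer, robot, nets gives the robot as it stands. The module is installed in compiled form; this text tells all that it offers.
- The arm moves only by the shell command python3 -m jog 'ROWS'. ROWS is JSON, one flat list of numbers, 5 for each row, row after row: the finger opening in m, from 0 to 0.0854, then the shift along the tool's x, y, z in m, then the turn about the tool's y in degrees. A call has exactly 5 rows; each row shifts and turns the pose as measured when the row begins, along the tool's axes as they then stand; what a row does not reach is not made up. A row lasts 1/8 s, in which the tool goes at most 62.5 mm and 10.7 degrees, less where a joint would pass 70% of its speed; a pose out of reach is approached as far as the arm can. A call is refused whole if a number of a shift passes 0.0625 or a number of a turn 10.7, either way. A call with a gripper value outside its range is refused whole. The fingers move at their own pace and stop on an object; the grip force is fixed at half the most. Time passes only in rows, so rows that do not move let the fingers close, or fill a call up. It gives the time, the measured TCP pose, the force and the opening at its end, in the units of the state.
- monitor.sense(): the state, without advancing time (a new reading comes with each control period).
- viewer.snapshot(name): name is "scene" or "side" or "wrist"; returns a dict with "color" (420x560x3 uint8, red, green, blue), "fx", "fy", "cx", "cy" (pixels), "xyz" and "orientation" of the camera in the world. Camera axes: x right, y down, z forward; pixel columns grow to the right and rows downward; lengths in m; the calibration is good to about 2 mm. The wrist camera is an equidistant fisheye: a pixel r from the principal point sees the ray r / f radians off the axis. A picture is of the moment at which its call begins. There is no depth.
- robot.sign_off(): hands the job in, once; it reports no verdict.
Trained networks look in the newest picture that a camera, given by its name, has taken for a name from the list of things; names that differ only in an ending like _2 or _b are one class to them, and where a whole thing is asked for, a point or a joint stands for the part that bears it (a point fixed in the world has none). Each returns a list of dicts, best first, with "confidence" (0 to 1); they miss things now and then, are a little off and sometimes report something else, mostly with a low value. They report only what shows in the picture. A call takes as long as a camera call. They do not tell look-alikes from the thing itself.
- nets.look_for(camera, label): "xy" ([column, row] in pixels, amid what is visible of it).
- nets.outline_of(camera, label): "mask" (420x560 bool, what is visible of it) and "xy" ([column, row] in pixels, amid what is visible of it).
- nets.landmark_of(camera, label): "xy" ([column, row] in pixels: a listed point, or the origin of a listed thing).
The state is a dict: "t": time; "q": joint angles; "qd": joint speeds; "effort": joint torques, N m; "eef_pos": TCP position; "tcp_rot": TCP orientation; "contact_force": force on the tool from outside, world axes, zero at the start; "torque": the same for the moment, N m; "opening": finger opening in m.
Only numpy, scipy, OpenCV 4.12 (cv2) and the standard library are available. Lean on these libraries where they do the work, as an engineer would, in place of code of your own. Each camera call takes 0.05 s, during which the arm holds its last target. There are 200 camera calls.

## Working session

There is one attempt and no reset: what is moved stays moved. The work goes in short steps, Python scripts to look and compute and a shell command to move; the robot and the scene stay as the last step left them, time stands still between calls to the robot, and variables do not carry over. Pictures are saved under pics/ and viewed, about 8 in all and at most 12, crops included, and the job is handed in when it is done.

```bash
mkdir -p pics; cat > h.py <<'E'
import numpy as np, cv2
from scipy.spatial.transform import Rotation as R
from cell import monitor, viewer, robot, nets
def rot(o):
    o=np.array(o,float)
    if o.shape==(3,3): return o
    return R.from_quat(o).as_matrix() if o.size==4 else R.from_euler('xyz',o).as_matrix()
def ray(s,name,uv):
    x=(uv[0]-s['cx'])/s['fx'];y=(uv[1]-s['cy'])/s['fy']
    if name=='wrist':
        r=np.hypot(x,y);k=np.sin(r)/r if r>1e-9 else 1
        d=np.array([x*k,y*k,np.cos(r)])
    else: d=np.array([x,y,1.])
    d=rot(s['orientation'])@d
    return np.array(s['xyz']),d/np.linalg.norm(d)
def atz(s,name,uv,z):
    p,d=ray(s,name,uv);return p+d*(z-p[2])/d[2]
def tri(rs):
    A=sum(np.eye(3)-np.outer(d,d) for p,d in rs);b=sum((np.eye(3)-np.outer(d,d))@p for p,d in rs)
    x=np.linalg.solve(A,b);return x,[np.linalg.norm(np.cross(x-p,d)) for p,d in rs]
def proj(s,name,P):
    c=rot(s['orientation']).T@(np.array(P)-np.array(s['xyz']))
    if name=='wrist':
        th=np.arctan2(np.hypot(c[0],c[1]),c[2]);k=th/np.hypot(c[0],c[1])
        return [s['cx']+s['fx']*c[0]*k,s['cy']+s['fy']*c[1]*k]
    return [s['cx']+s['fx']*c[0]/c[2],s['cy']+s['fy']*c[1]/c[2]]
def save(s,n): cv2.imwrite('pics/'+n,s['color'][:,:,::-1])
E
python3 - <<'E'
from h import *
np.set_printoptions(precision=3,suppress=True)
print(monitor.sense())
S={}
for c in ['scene','side','wrist']:
    s=viewer.snapshot(c);S[c]=s
    print(c,{k:s[k] for k in s if k!='color'})
    for l in ['blank','offcut','gauge','back_stop','fixed_jaw','jaw_post','jaw','rack']:
        for r in nets.landmark_of(c,l)[:3]:
            if r['confidence']>.2: print(c,l,np.round(r['xy']),round(r['confidence'],2),atz(s,c,r['xy'],.065 if l=='jaw_post' else 0))
cv2.imwrite('pics/a.png',cv2.resize(np.vstack([S['scene']['color'],S['side']['color']])[:,:,::-1],(400,600)))
save(S['scene'],'scene.png');save(S['side'],'side.png');save(S['wrist'],'wrist.png')
E
```

```text
{'t': 0.0, 'q': array([-0.098,  0.384,  0.044,  1.6  , -0.018,  1.161, -0.05 ]), 'qd': array([ 0.001,  0.001, -0.001,  0.   , -0.001, -0.   , -0.001]), 'effort': array([ -0.001, -43.347,   1.024, -24.951,   0.011,   0.011,  -0.   ]), 'eef_pos': array([0.649, 0.   , 0.23 ]), 'tcp_rot': array([-1.573, -0.   , -1.571]), 'contact_force': array([0.176, 0.065, 0.896]), 'torque': array([-0.026,  0.043, -0.031]), 'opening': 0.08549532383141453}
scene {'fx': 430.86699523378144, 'fy': 430.86699523378144, 'cx': 280.58698932220057, 'cy': 204.24734604898092, 'xyz': array([ 0.538, -0.53 ,  1.228]), 'orientation': array([-2.652,  0.009,  0.041])}
scene blank [205. 148.] 0.95 [0.229 0.337 0.   ]
scene blank [276. 180.] 0.72 [ 0.482  0.213 -0.   ]
scene blank [232. 187.] 0.71 [0.336 0.182 0.   ]
scene gauge [313. 282.] 0.67 [ 0.607 -0.131  0.   ]
scene back_stop [312. 309.] 0.93 [ 0.604 -0.213  0.   ]
scene fixed_jaw [321. 284.] 0.94 [ 0.629 -0.138  0.   ]
scene jaw_post [270. 224.] 0.74 [0.473 0.021 0.065]
scene jaw [301. 280.] 0.92 [ 0.571 -0.128  0.   ]
scene rack [314. 285.] 0.59 [ 0.61  -0.141  
[... 712 characters left out ...]
 jaw [282. 180.] 0.85 [ 0.554 -0.137  0.   ]
side rack [326. 141.] 0.44 [ 0.428 -0.391  0.   ]
wrist {'fx': 325.19226210127806, 'fy': 325.19226210127806, 'cx': 281.9407629523137, 'cy': 202.00003341313547, 'xyz': array([0.651, 0.071, 0.373]), 'orientation': array([ 2.866, -0.   , -0.   ])}
wrist blank [49. 52.] 0.88 [0.334 0.177 0.   ]
wrist blank [142.  12.] 0.69 [0.481 0.205 0.   ]
wrist blank [111. 156.] 0.51 [0.434 0.026 0.   ]
wrist gauge [244. 271.] 0.68 [ 0.602 -0.128  0.   ]
wrist back_stop [246. 314.] 0.73 [ 0.601 -0.197  0.   ]
wrist fixed_jaw [270. 274.] 0.57 [ 0.636 -0.131  0.   ]
wrist jaw_post [110. 152.] 0.84 [0.471 0.038 0.065]
wrist jaw [247. 274.] 0.44 [ 0.606 -0.132  0.   ]
```

View pics/scene.png

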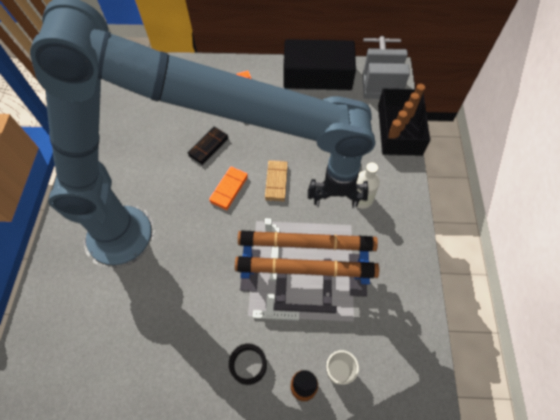

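View pics/side.png

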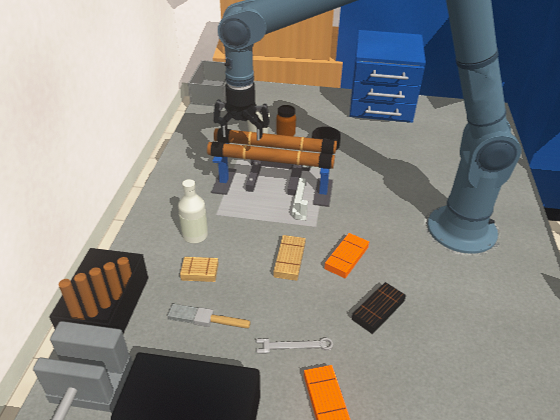

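The long pale piece at scene (276,180) / side (291,258) fits the blank. The look-alikes are orange at scene (229,187), black at scene (208,145), and another orange at side (328,401). The short pale offcut is at side (200,268). I'll fit the blank's box to its masks and check it in an enlarged crop.

```bash
cat > fit.py <<'E'
from h import *
from scipy.optimize import minimize
def hullmask(s,c,pts):
    p=np.array([proj(s,c,q) for q in pts]);m=np.zeros((420,560),np.uint8)
    cv2.fillConvexPoly(m,cv2.convexHull(np.round(p*16).astype(np.int32)),1,shift=4);return m.astype(bool)
def box(x,y,yaw,l=.14,w=.064,h=.025):
    c,s=np.cos(yaw),np.sin(yaw)
    return [[x+c*a-s*b,y+s*a+c*b,z] for a in(-l/2,l/2) for b in(-w/2,w/2) for z in(0,h)]
def fitbox(views,x0):
    def cost(v): 
        t=0
        for s,c,m in views:
            h=hullmask(s,c,box(*v)); t+=1-(h&m).sum()/max(1,(h|m).sum())
        return t
    best=None
    for dy in(-.2,0,.2):
        r=minimize(cost,[x0[0],x0[1],x0[2]+dy],method='Nelder-Mead',options=dict(initial_simplex=[[x0[0]+a,x0[1]+b,x0[2]+dy+g] for a,b,g in((0,0,0),(.02,0,0),(0,.02,0),(0,0,.15))]))
        if best is None or r.fun<best.fun:best=r
    return best
def blankviews(cams,near):
    V=[]
    for c in cams:
        s=viewer.snapshot(c)
        for o in nets.outline_of(c,'blank'):
            p=atz(s,c,o['xy'],.0125)
            if np.hypot(*(p[:2]-near[:2]))<near[2]: V.append((s,c,o['mask']));break
    return V
E
python3 - <<'E'
from fit import *
V=blankviews(['scene','side'],(.478,.21,.06))
print(len(V),[m.sum() for _,_,m in V])
r=fitbox(V,(.478,.205,np.pi/2));print(r.x,np.degrees(r.x[2]),r.fun)
for v in V:
    q=fitbox([v],r.x);print(v[1],q.x,np.degrees(q.x[2]),q.fun)
ims=[]
for c,(u0,v0,u1,v1) in (('scene',(200,150,400,330)),('side',(170,120,370,300))):
    s=viewer.snapshot(c);ims.append(cv2.resize(s['color'][v0:v1,u0:u1,::-1],None,fx=2,fy=2,interpolation=cv2.INTER_CUBIC) )
cv2.imwrite('pics/crop1.png',np.hstack(ims))
E
```

```text
2 [np.int64(787), np.int64(1079)]
[0.48006172 0.20549074 1.53428256] 87.9079153611396 0.1361226300894799
scene [0.48118018 0.20390009 1.57510604] 90.24692860270433 0.07083825265643451
side [0.48003765 0.20552446 1.5323254 ] 87.79577847959683 0.04850088183421519
```

View pics/crop1.png

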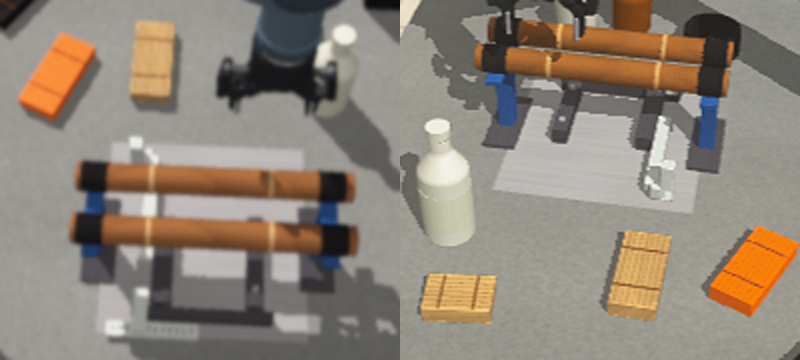

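The crop confirms it: the pale long piece (crop (152,60) scene, (640,275) side) is the blank, and the gauge lies under the tubes with its jaw open. Next I'll get the gauge pose from the tube centrelines and the landmarks.

```bash
cat > g.py <<'E'
from h import *
from scipy.optimize import least_squares
np.set_printoptions(precision=4,suppress=True)
obs=[]  # (s,c,label,xy)
L={'gauge':(0,0,0),'back_stop':(.07,0,0),'fixed_jaw':(0,.032,0),'jaw_post':(-.165,-.095,.065),'jaw':(0,0,0)}
g0=np.array([.602,-.135,-np.pi/2,.04])
def w(g,l):
    a=np.array(L[l],float)
    if l.startswith('jaw'):a[1]-=g[3]
    c,s=np.cos(g[2]),np.sin(g[2]);return [g[0]+c*a[0]-s*a[1],g[1]+s*a[0]+c*a[1],a[2]]
for c in ('scene','side','wrist'):
    s=viewer.snapshot(c)
    for l in L:
        for r in nets.landmark_of(c,l)[:1]:
            if r['confidence']>.4:obs.append((s,c,l,np.array(r['xy'])))
    if c!='wrist':
        h=cv2.cvtColor(s['color'],cv2.COLOR_RGB2HSV);roi=(235,225,385,280) if c=='scene' else (205,125,340,172)
        m=np.zeros((420,560),np.uint8);m[roi[1]:roi[3],roi[0]:roi[2]]=1
        m&=((h[...,0]<16)&(h[...,1]>110)&(h[...,2]>50)).astype(np.uint8)
        n,lab,st,ce=cv2.connectedComponentsWithStats(m)
        for i in range(1,n):
            if st[i,4]>400:
                ys,xs=np.where(lab==i);vx,vy,x0,y0=cv2.fitLine(np.c_[xs,ys].astype(np.float32),cv2.DIST_HUBER,0,.01,.01).ravel()
                P=[atz(s,c,(u,y0+(u-x0)*vy/vx),.15) for u in (xs.min(),xs.max())]
                d=P[1]-P[0];print(c,'tube',st[i],P[0],P[1],'g yaw',np.degrees(np.arctan2(d[1],d[0]))%180-90)
def res(g): return np.concatenate([np.array(proj(s,c,w(g,l)))-xy for s,c,l,xy in obs])
r=least_squares(res,g0,loss='soft_l1');print(r.x,np.degrees(r.x[2]))
for o,e in zip(obs,res(r.x).reshape(-1,2)):print(o[1],o[2],e.round(1))
E
python3 g.py
```

```text
scene tube [ 252  232  109   18 1349] [ 0.4312 -0.0628  0.15  ] [ 0.7239 -0.0662  0.15  ] g yaw 89.33916661505478
scene tube [ 275  259   87   18 1129] [ 0.4974 -0.1385  0.15  ] [ 0.723  -0.1422  0.15  ] g yaw 89.04306957259249
side tube [251 125  51  25 784] [ 0.6496 -0.1319  0.15  ] [ 0.5    -0.1667  0.15  ] g yaw -76.90564199635023
side tube [245 146  53  18 683] [ 0.6548 -0.0651  0.15  ] [ 0.4995 -0.0622  0.15  ] g yaw 88.93115938479659
[ 0.6031 -0.1329 -1.5913  0.0433] -91.17450055743032
scene gauge [ 1.5 -0.9]
scene back_stop [-2.1 -1.8]
scene fixed_jaw [-0.   1.2]
scene jaw_post [ 0.5 -1.8]
scene jaw [-0.7 -0.2]
side gauge [-3.6  3.4]
side back_stop [-2.2  0.5]
side fixed_jaw [2.3 2.2]
side jaw_post [-1.9 -0.5]
side jaw [-2.   1.9]
wrist gauge [-0.8  1.8]
wrist back_stop [1.2 2.9]
wrist fixed_jaw [-0.4  0.1]
wrist jaw_post [-0.8  0.1]
```

```bash
python3 -m jog '[0.085,-0.06,-0.0,0.0,0, 0.085,-0.06,-0.06,-0.06,0, 0.085,-0.0,-0.05,-0.06,0, 0.085,0.0,0.0,-0.06,0, 0.085,0,0,-0.06,0]'
```

```text
t: 3.18
eef_pos: [0.4417, 0.1046, 0.3117]
tcp_rot: [-1.57, -0.001, -1.573]
contact_force: [0.3, 0.4, 0.5]
opening: 0.0848
```

Gauge is at about (0.603,-0.134), yaw -91°, jaw 0.043; blank at (0.4805,0.205), yaw ~89°. The jog only turns about the tool's own axis, so next I'll see how the arm behaves at its reach limit. A lean made there in the y direction should persist.

```bash
python3 -m jog '[0.085,-0.06,0.0,-0.06,0, 0.085,-0.06,0,-0.06,0, 0.085,-0.06,0,-0.06,0, 0.085,-0.06,0.0,-0.06,0, 0.085,-0.06,0,-0.06,0]'; python3 -c "
from h import *
print(monitor.sense()['q'].round(3))"
```

```text
t: 3.8
eef_pos: [0.2205, 0.3258, 0.3126]
tcp_rot: [-1.561, 0.003, -1.583]
contact_force: [0.7, 1.4, -0.0]
opening: 0.0849
[-0.547 -0.192 -0.467  2.041 -0.083  1.266 -0.995]
```

```bash
python3 -m jog '[0.085,0.06,0.0,-0.04,0, 0.085,0.06,0,-0.02,0, 0.085,0.06,0,0,0, 0.085,0.06,0.0,0,0, 0.085,0.0,0,0,0]'; python3 -c "
from h import *
print(monitor.sense()['q'].round(3))"
```

```text
t: 4.42
eef_pos: [0.1905, 0.1937, 0.2865]
tcp_rot: [-1.603, -0.049, -1.585]
contact_force: [0.2, 0.0, -0.0]
opening: 0.0846
[-0.754 -0.409 -0.144  2.263 -0.053  1.343 -0.886]
```

Clipping at the limit does leave a lean (about 3° so far, fingers toward the base), and it persists. I'll repeat it on the pure-y side.

```bash
python3 -m jog '[0.085,-0.06,0.0,-0.06,0, 0.085,-0.06,0,-0.06,0, 0.085,-0.0,0,-0.06,0, 0.085,0.06,0.0,0,0, 0.085,0.06,0,0,0]'; python3 -c "
from h import *
s=monitor.sense();print(s['q'].round(3),R.from_euler('xyz',s['tcp_rot']).as_matrix().round(3))"
```

```text
t: 5.05
eef_pos: [0.0343, 0.2521, 0.2713]
tcp_rot: [-1.644, -0.09, -1.574]
contact_force: [1.1, -0.6, 0.8]
opening: 0.0851
[-1.389 -0.407 -0.092  2.297 -0.103  1.347 -1.451] [[-0.004 -0.073  0.997]
 [-0.996 -0.089 -0.01 ]
 [ 0.089 -0.993 -0.073]]
```

```bash
python3 -m jog '[0.085,0.06,0.0,0,0, 0.085,0.06,0,0,0, 0.085,0.06,0,0,0, 0.085,0.06,0,0,0, 0.085,0,0,0,0]'; python3 -c "
from h import *
s=monitor.sense();print(s['q'].round(3),R.from_euler('xyz',s['tcp_rot']).as_matrix().round(3))"
```

```text
t: 5.68
eef_pos: [0.0285, 0.0978, 0.2188]
tcp_rot: [-1.987, -0.308, -1.435]
contact_force: [0.5, -0.2, -0.3]
opening: 0.085
[-1.206 -0.41   0.073  2.495 -0.167  1.531 -1.029] [[ 0.129 -0.363  0.923]
 [-0.944 -0.33   0.003]
 [ 0.303 -0.872 -0.385]]
```

The lean works: it is now 29°, about half along y and half along x. Now out, around to x<0, and pull in again so the y part grows and the x part cancels.

```bash
cat > st.py <<'E'
from h import *
import sys
np.set_printoptions(precision=3,suppress=True)
s=monitor.sense();M=rot(s['tcp_rot']);print('t',s['t'],'q',s['q'],'p',s['eef_pos'],'\ntoolX',M[:,0],'toolY',M[:,1],'toolZ',M[:,2],'F',s['contact_force'])
print('lean y %.1f x %.1f'%tuple(np.degrees(np.arctan2([-M[1,1],M[0,1]],-M[2,1]))))
if len(sys.argv)>3:
    t=np.array(list(map(float,sys.argv[1:4])));print('shift to target',M.T@(t-s['eef_pos']))
E
python3 -m jog '[0.085,-0.053,-0.017,-0.056,0, 0.085,-0.053,-0.017,-0.056,0, 0.085,-0.053,-0.017,-0.056,0, 0.085,-0.053,-0.017,-0.056,0, 0.085,0,0,0,0]'; python3 st.py -0.05 0.15 0.26
```

```text
t: 6.3
eef_pos: [-0.1449, 0.2808, 0.2884]
tcp_rot: [-1.987, -0.286, -1.427]
contact_force: [0.9, -0.3, -0.4]
opening: 0.0854
t 6.3 q [-1.424 -0.151 -0.296  2.153 -0.463  1.439 -1.494] p [-0.145  0.281  0.288] 
toolX [ 0.137 -0.95   0.282] toolY [-0.363 -0.313 -0.878] toolZ [ 0.922  0.018 -0.388] F [ 0.888 -0.307 -0.364]
lean y 19.6 x -22.5
shift to target [0.129 0.031 0.096]
```

```bash
python3 -m jog '[0.085,0.05,0.0,0.03,0, 0.085,0.05,0,0.03,0, 0.085,0.05,0,0.03,0, 0.085,0.05,0,0.03,0, 0.085,0,0,0,0]'; python3 st.py 0.1 0.35 0.3
```

```text
t: 6.92
eef_pos: [-0.0221, 0.1422, 0.283]
tcp_rot: [-2.01, -0.327, -1.41]
contact_force: [0.1, 0.1, -0.4]
opening: 0.0845
t 6.925 q [-0.885 -0.41  -0.36   2.353 -0.355  1.683 -1.042] p [-0.022  0.142  0.283] 
toolX [ 0.151 -0.935  0.321] toolY [-0.374 -0.355 -0.857] toolZ [ 0.915  0.01  -0.403] F [ 0.135  0.133 -0.377]
lean y 22.5 x -23.5
shift to target [-0.17  -0.134  0.107]
```

```bash
python3 -m jog '[0.085,-0.035,0.015,-0.06,0, 0.085,-0.035,0.015,-0.06,0, 0.085,-0.035,0.015,-0.06,0, 0.085,-0.035,0.015,-0.06,0, 0.085,-0.035,0.015,-0.06,0]'; python3 st.py -0.1 0.1 0.25
```

```text
t: 7.55
eef_pos: [-0.3141, 0.2674, 0.2843]
tcp_rot: [-2.005, -0.313, -1.431]
contact_force: [1.3, 1.3, -1.1]
opening: 0.085
t 7.55 q [-1.161 -0.047 -0.936  2.066 -0.584  1.276 -1.801] p [-0.314  0.267  0.284] 
toolX [ 0.132 -0.942  0.308] toolY [-0.378 -0.335 -0.863] toolZ [ 0.916 -0.002 -0.4  ] F [ 1.274  1.265 -1.077]
lean y 21.2 x -23.6
shift to target [0.175 0.005 0.21 ]
```

```bash
python3 -m jog '[0.085,0.045,0.0,0.05,0, 0.085,0.045,0,0.05,0, 0.085,0.05,0,0.04,0, 0.085,0.06,0,0.03,0, 0.085,0.06,0,0.02,0]'; python3 st.py -0.1 0.1 0.25
```

```text
t: 8.18
eef_pos: [-0.1745, 0.1179, 0.2698]
tcp_rot: [-2.089, -0.422, -1.399]
contact_force: [0.2, 0.0, 0.7]
opening: 0.085
t 8.175 q [-1.829 -0.408 -0.031  2.44  -0.576  1.486 -1.635] p [-0.175  0.118  0.27 ] 
toolX [ 0.156 -0.899  0.409] toolY [-0.428 -0.435 -0.792] toolZ [ 0.89  -0.052 -0.452] F [0.159 0.043 0.709]
lean y 28.7 x -28.4
shift to target [ 0.02  -0.008  0.076]
```

The lean is now 28.7° in y. To cancel the x part, I'll go round to the far +x limit and push outward there.

```bash
python3 -m jog '[0.085,-0.045,-0.055,0.029,0, 0.085,-0.045,-0.055,0.029,0, 0.085,-0.045,-0.055,0.029,0, 0.085,-0.045,-0.055,0.029,0, 0.085,0.01,-0.029,0.06,0]'; python3 -m jog '[0.085,0.01,-0.029,0.06,0, 0.085,0.01,-0.029,0.06,0, 0.085,0.01,-0.029,0.06,0, 0.085,0.01,-0.029,0.06,0, 0.085,0.01,-0.029,0.06,0]';python3 st.py 0.75 -0.05 0.33
```

```text
t: 8.8
eef_pos: [0.0259, 0.3308, 0.3026]
tcp_rot: [-2.092, -0.432, -1.356]
contact_force: [0.2, -0.1, -1.1]
opening: 0.0848
t: 9.43
eef_pos: [0.3394, 0.3532, 0.3026]
tcp_rot: [-2.091, -0.419, -1.343]
contact_force: [1.1, 0.9, -0.3]
opening: 0.0851
t 9.425 q [-1.247  0.486  0.512  1.513 -0.153  1.856 -0.585] p [0.339 0.353 0.303] 
toolX [ 0.206 -0.89   0.407] toolY [-0.405 -0.456 -0.793] toolZ [ 0.891 -0.001 -0.454] F [ 1.13   0.861 -0.283]
lean y 29.9 x -27.0
shift to target [ 0.455 -0.004  0.354]
```

```bash
python3 -m jog '[0.085,0.057,0,0.044,0, 0.085,0.057,0,0.044,0, 0.085,0.057,0,0.044,0, 0.085,0.057,0,0.044,0, 0.085,0.057,0,0.044,0]'; python3 -m jog '[0.085,0.057,0,0.044,0, 0.085,0.057,0,0.044,0, 0.085,0.057,0,0.044,0, 0.085,0.012,-0.025,0.055,0, 0.085,0.012,-0.025,0.055,0]';python3 st.py 0.95 -0.05 0.33
```

```text
t: 10.05
eef_pos: [0.5677, 0.1389, 0.3122]
tcp_rot: [-2.09, -0.407, -1.325]
contact_force: [0.4, 0.6, -0.5]
opening: 0.0848
t: 10.68
eef_pos: [0.8026, 0.0131, 0.3121]
tcp_rot: [-2.014, -0.44, -1.304]
contact_force: [0.1, 1.3, -4.9]
opening: 0.0852
t 10.675 q [-0.37   1.021  0.486  0.581  0.095  1.963  0.163] p [0.803 0.013 0.312] 
toolX [ 0.239 -0.872  0.426] toolY [-0.312 -0.485 -0.817] toolZ [ 0.92   0.062 -0.388] F [ 0.142  1.256 -4.948]
lean y 30.7 x -20.9
shift to target [ 0.098 -0.03   0.125]
```

```bash
python3 -m jog '[0.085,0.014,-0.019,0.055,0, 0.085,0.014,-0.019,0.055,0, 0.085,0.014,-0.019,0.055,0, 0.085,0.014,-0.019,0.055,0, 0.085,0.014,-0.019,0.055,0]';python3 st.py 0.7 0.05 0.3
```

```text
t: 11.3
eef_pos: [0.9124, 0.0235, 0.2481]
tcp_rot: [-1.83, -0.401, -1.278]
contact_force: [0.9, -0.9, 1.1]
opening: 0.0852
t 11.3 q [-0.234  1.337  1.186  0.071 -0.715  1.966  0.211] p [0.912 0.023 0.248] 
toolX [ 0.265 -0.881  0.391] toolY [-0.136 -0.435 -0.89 ] toolZ [ 0.954  0.183 -0.236] F [ 0.857 -0.85   1.06 ]
lean y 26.1 x -8.7
shift to target [-0.059 -0.029 -0.21 ]
```

```bash
python3 -m jog '[0.085,0.048,0.012,0.032,0, 0.085,0.048,0.012,0.032,0, 0.085,0.048,0.012,0.032,0, 0.085,0,0,0,0, 0.085,0,0,0,0]';python3 st.py 0.7 0.05 0.3
```

```text
t: 11.92
eef_pos: [0.8721, -0.2452, 0.1545]
tcp_rot: [-1.881, -0.352, -1.541]
contact_force: [1.2, 0.6, 0.1]
opening: 0.085
t 11.925 q [-0.048  1.371  1.15   0.336 -0.683  1.822  0.299] p [ 0.872 -0.245  0.154] 
toolX [ 0.028 -0.938  0.345] toolY [-0.296 -0.337 -0.894] toolZ [ 0.955 -0.077 -0.287] F [1.153 0.594 0.143]
lean y 20.7 x -18.3
shift to target [-0.232 -0.179 -0.229]
```

```bash
python3 -m jog '[0.085,0.023,-0.055,-0.035,0, 0.085,0.023,-0.055,-0.035,0, 0.085,0.023,-0.055,-0.035,0, 0.085,0.03,-0.03,-0.04,0, 0.085,0.05,0.033,-0.04,0]';python3 st.py 0.45 -0.75 0.35
```

```text
t: 12.55
eef_pos: [0.771, -0.2899, 0.3852]
tcp_rot: [-1.862, -0.344, -1.489]
contact_force: [2.6, -1.0, 2.0]
opening: 0.0846
t 12.55 q [-0.119  0.953  0.915  0.655 -0.267  1.821  0.515] p [ 0.771 -0.29   0.385] 
toolX [ 0.077 -0.938  0.337] toolY [-0.26  -0.345 -0.902] toolZ [ 0.963 -0.018 -0.27 ] F [ 2.609 -1.001  1.973]
lean y 21.0 x -16.1
shift to target [ 0.395  0.274 -0.291]
```

```bash
python3 -m jog '[0.085,0.056,0.039,-0.042,0, 0.085,0.056,0.039,-0.042,0, 0.085,0.056,0.039,-0.042,0, 0.085,0.056,0.039,-0.042,0, 0.085,0.056,0.039,-0.042,0]';python3 st.py 0.45 -0.85 0.38
```

```text
t: 13.18
eef_pos: [0.5992, -0.5604, 0.3767]
tcp_rot: [-1.82, -0.352, -1.446]
contact_force: [0.4, -0.5, -0.1]
opening: 0.0852
t 13.175 q [ 0.089  0.783  0.947  1.017 -0.204  1.452  0.911] p [ 0.599 -0.56   0.377] 
toolX [ 0.117 -0.931  0.345] toolY [-0.203 -0.362 -0.91 ] toolZ [ 0.972  0.036 -0.232] F [ 0.423 -0.537 -0.067]
lean y 21.7 x -12.6
shift to target [ 0.253  0.132 -0.156]
```

```bash
python3 -m jog '[0.085,0.055,0.025,-0.032,0, 0.085,0.055,0.025,-0.032,0, 0.085,0.055,0.02,-0.032,0, 0.085,0.055,0.02,-0.01,0, 0.085,0.055,0.02,0,0]';python3 st.py 0.45 -0.95 0.38
```

```text
t: 13.8
eef_pos: [0.4977, -0.8276, 0.3699]
tcp_rot: [-1.812, -0.291, -1.482]
contact_force: [3.0, -0.7, 1.9]
opening: 0.0849
t 13.8 q [ 0.804  1.142  0.814  0.174 -0.404  1.743  1.077] p [ 0.498 -0.828  0.37 ] 
toolX [ 0.085 -0.954  0.287] toolY [-0.213 -0.299 -0.93 ] toolZ [ 0.973  0.018 -0.229] F [ 3.049 -0.743  1.881]
lean y 17.8 x -12.9
shift to target [ 0.116  0.037 -0.051]
```

```bash
python3 -m jog '[0.085,0.06,0.0,0.0,0, 0.085,0.06,0,0,0, 0.085,0.06,0,0,0, 0.085,0.0,0,0,0, 0.085,0,0,0,0]';python3 st.py 0.45 -0.7 0.38
```

```text
t: 14.42
eef_pos: [0.4954, -0.8534, 0.3537]
tcp_rot: [-1.817, -0.306, -1.422]
contact_force: [0.1, 0.0, 0.3]
opening: 0.0848
t 14.425 q [ 0.885  1.194 -0.009  0.031  0.384  1.767  1.097] p [ 0.495 -0.853  0.354] 
toolX [ 0.141 -0.943  0.301] toolY [-0.198 -0.325 -0.925] toolZ [ 0.97   0.071 -0.233] F [0.087 0.028 0.312]
lean y 19.4 x -12.1
shift to target [-0.143 -0.065 -0.039]
```

At full extension the position yields, not the orientation. Raising the arm until joint 6 hits its upper limit should lean the fingers outward more cleanly, so I'll try that at this azimuth.

```bash
python3 -m jog '[0.085,-0.03,-0.05,-0.035,0, 0.085,-0.03,-0.05,-0.03,0, 0.085,-0.01,-0.055,-0.026,0, 0.085,0.01,-0.057,-0.02,0, 0.085,0.019,-0.057,-0.014,0]';python3 st.py 0.45 -0.7 0.8;python3 -m jog '[0.085,0.019,-0.057,-0.014,0, 0.085,0.019,-0.057,-0.014,0, 0.085,0.019,-0.057,-0.014,0, 0.085,0.019,-0.057,-0.014,0, 0.085,0.019,-0.057,-0.014,0]';python3 st.py 0.45 -0.7 0.8
```

```text
t: 15.05
eef_pos: [0.4197, -0.7612, 0.5409]
tcp_rot: [-1.829, -0.272, -1.454]
contact_force: [-2.8, -2.1, -0.4]
opening: 0.0849
t 15.05 q [0.846 0.867 0.266 0.262 0.156 1.896 1.148] p [ 0.42  -0.761  0.541] 
toolX [ 0.112 -0.957  0.268] toolY [-0.223 -0.288 -0.931] toolZ [ 0.968  0.045 -0.246] F [-2.827 -2.103 -0.361]
lean y 17.2 x -13.5
shift to target [ 0.014 -0.266 -0.032]
t: 15.68
eef_pos: [0.3504, -0.6907, 0.7263]
tcp_rot: [-1.816, -0.417, -1.45]
contact_force: [1.5, 0.5, 1.0]
opening: 0.0853
t 15.675 q [ 0.746  0.699  0.878  0.242 -0.266  1.966  1.293] p [ 0.35  -0.691  0.726] 
toolX [ 0.111 -0.908  0.405] toolY [-0.193 -0.419 -0.887] toolZ [ 0.975  0.02  -0.222] F [1.514 0.544 0.993]
lean y 25.3 x -12.3
shift to target [ 0.049 -0.081  0.081]
```

```bash
python3 -m jog '[0.085,0.024,-0.053,-0.013,0, 0.085,0.024,-0.053,-0.013,0, 0.085,0.024,-0.053,-0.013,0, 0.085,0.024,-0.053,-0.013,0, 0.085,0.024,-0.053,-0.013,0]';python3 st.py 0.6 -0.5 0.8
```

```text
t: 16.3
eef_pos: [0.2755, -0.5953, 0.8915]
tcp_rot: [-1.801, -0.616, -1.419]
contact_force: [0.6, 0.4, -0.4]
opening: 0.0849
t 16.3 q [ 0.625  0.483  1.039  0.251 -0.23   1.967  1.389] p [ 0.275 -0.595  0.892] 
toolX [ 0.123 -0.807  0.577] toolY [-0.141 -0.59  -0.795] toolZ [ 0.982  0.017 -0.186] F [ 0.574  0.404 -0.401]
lean y 36.6 x -10.0
shift to target [-0.09  -0.029  0.337]
```

```bash
python3 -m jog '[0.085,-0.055,-0.033,0.046,0, 0.085,-0.055,-0.033,0.046,0, 0.085,-0.055,-0.033,0.046,0, 0.085,-0.055,-0.033,0.046,0, 0.085,-0.055,-0.033,0.046,0]';python3 st.py 0.6 -0.15 0.8
```

```text
t: 16.92
eef_pos: [0.4242, -0.3574, 0.8518]
tcp_rot: [-1.762, -0.635, -1.483]
contact_force: [1.3, -0.3, -0.4]
opening: 0.0848
t 16.925 q [-0.411  0.37   1.359  0.683  0.17   1.958  0.979] p [ 0.424 -0.357  0.852] 
toolX [ 0.071 -0.802  0.593] toolY [-0.138 -0.597 -0.79 ] toolZ [ 0.988 -0.026 -0.153] F [ 1.261 -0.323 -0.389]
lean y 37.0 x -9.9
shift to target [-0.185 -0.107  0.176]
```

```bash
python3 -m jog '[0.085,-0.033,-0.032,0.038,0, 0.085,-0.033,-0.032,0.038,0, 0.085,-0.033,-0.032,0.038,0, 0.085,-0.033,-0.032,0.038,0, 0.085,0.004,-0.008,0.06,0]';python3 st.py 0.6 -0.1 0.7
```

```text
t: 17.55
eef_pos: [0.6131, -0.1728, 0.7901]
tcp_rot: [-1.67, -0.702, -1.445]
contact_force: [0.3, 1.0, -0.6]
opening: 0.0851
t 17.55 q [-0.569  0.609  1.416  0.588 -0.054  1.967  0.72 ] p [ 0.613 -0.173  0.79 ] 
toolX [ 0.096 -0.757  0.646] toolY [-0.017 -0.65  -0.76 ] toolZ [ 0.995  0.062 -0.076] F [ 0.34   0.971 -0.56 ]
lean y 40.6 x -1.3
shift to target [-0.115  0.021 -0.002]
```

Lean is now 40.6° in y and only 1.3° in x, so the gripper can follow the blank under the tubes. I'll square the jaw axis with a turn and descend toward the blank.

```bash
python3 -m jog '[0.085,0,0,0,6.7, 0.085,-0.059,0.008,-0.011,0, 0.085,-0.059,0.008,-0.011,0, 0.085,-0.059,0.008,-0.011,0, 0.085,-0.059,0.008,-0.011,0]';python3 st.py 0.48 0.35 0.16
```

```text
t: 18.18
eef_pos: [0.571, -0.0273, 0.6224]
tcp_rot: [-1.517, -0.699, -1.666]
contact_force: [-0.1, 0.4, -0.6]
opening: 0.0849
t 18.175 q [-1.285  0.541  1.54   1.23   0.146  1.737  0.166] p [ 0.571 -0.027  0.622] 
toolX [-0.073 -0.762  0.643] toolY [-0.008 -0.645 -0.764] toolZ [ 0.997 -0.061  0.041] F [-0.141  0.439 -0.631]
lean y 40.1 x -0.6
shift to target [-0.578  0.111 -0.133]
```

```bash
python3 -m jog '[0.085,-0.058,0.011,-0.013,-3.6, 0.085,-0.058,0.011,-0.013,0, 0.085,-0.058,0.011,-0.013,0, 0.085,-0.058,0.011,-0.013,0, 0.085,-0.058,0.011,-0.013,0]';python3 st.py 0.48 0.35 0.16
```

```text
t: 18.8
eef_pos: [0.512, 0.1611, 0.4019]
tcp_rot: [-1.527, -0.659, -1.634]
contact_force: [0.5, 0.6, 0.7]
opening: 0.0849
t 18.8 q [-1.618  0.68   1.46   1.577 -0.023  1.586 -0.198] p [0.512 0.161 0.402] 
toolX [-0.05  -0.789  0.612] toolY [ 0.005 -0.613 -0.79 ] toolZ [ 0.999 -0.037  0.035] F [0.546 0.57  0.713]
lean y 37.8 x 0.3
shift to target [-0.296  0.075 -0.047]
```

```bash
python3 -m jog '[0.085,-0.058,0.015,-0.009,-2.5, 0.085,-0.058,0.015,-0.009,0, 0.085,-0.058,0.015,-0.009,0, 0.085,-0.058,0.015,-0.009,0, 0.085,-0.058,0.015,-0.009,0]';python3 - <<'E'
from fit import *
V=blankviews(['wrist','scene','side'],(.48,.205,.06))
for v in V:
    q=fitbox([v],(.48,.205,1.55));print(v[1],v[2].sum(),q.x,np.degrees(q.x[2]),q.fun)
s=viewer.snapshot('wrist');save(s,'w2.png');print(s['xyz'],s['orientation'])
E
python3 st.py 0.48 0.24 0.006;rm -f pics/a.png
```

```text
t: 19.42
eef_pos: [0.4819, 0.3556, 0.1794]
tcp_rot: [-1.514, -0.616, -1.628]
contact_force: [0.2, 0.4, 0.8]
opening: 0.0849
wrist 5544 [0.48325432 0.20819965 1.53146739] 87.74661781574679 0.03168767507002801
scene 786 [0.48138553 0.20426196 1.57443313] 90.20837339568202 0.07319952774498228
side 512 [0.479893   0.20555098 1.54540984] 88.5454616890755 0.5473032714412025
[0.48315437 0.4928991  0.25513694] [ 2.2444161  -0.04532216 -0.02467663]
t 19.775 q [-1.609  0.971  1.175  1.532 -0.322  1.477 -0.464] p [0.482 0.352 0.18 ] 
toolX [-0.046 -0.812  0.582] toolY [ 0.021 -0.583 -0.812] toolZ [ 0.999 -0.025  0.044] F [ 0.413 -0.311  0.031]
lean y 35.7 x 1.5
shift to target [-0.01   0.207 -0.007]
```

View pics/w2.png

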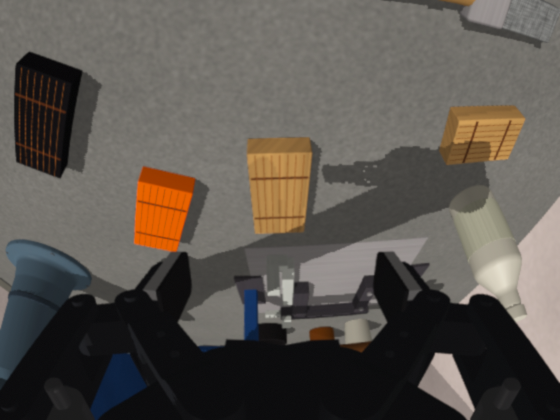

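Wrist view: the blank is centred at (280,185) between the fingers, the orange look-alike is left at (165,208), the black one at (47,115), and the offcut at right (482,135). Descending along the tool axis.

```bash
python3 -m jog '[0.085,-0.003,0.055,-0.002,-2, 0.085,-0.003,0.055,-0.001,0, 0.085,-0.002,0.05,-0.001,0, 0.085,0,0,0,0, 0.085,0,0,0,0]';python3 st.py 0.4825 0.243 0.008
```

```text
t: 20.4
eef_pos: [0.4911, 0.2627, 0.0554]
tcp_rot: [-1.517, -0.604, -1.609]
contact_force: [-0.6, -0.3, -0.2]
opening: 0.0851
t 20.4 q [-1.552  1.037  1.088  1.746 -0.39   1.174 -0.396] p [0.491 0.263 0.055] 
toolX [-0.032 -0.822  0.568] toolY [ 0.032 -0.569 -0.822] toolZ [ 0.999 -0.008  0.044] F [-0.629 -0.285 -0.212]
lean y 34.7 x 2.2
shift to target [-0.01   0.05  -0.011]
```

```bash
python3 -m jog '[0.085,0,0,-0.011,0, 0.085,-0.003,0.015,-0.002,0, 0.085,-0.003,0.015,-0.001,0, 0.085,-0.002,0.012,-0.001,0, 0.085,0,0,0,0]';python3 st.py 0.4825 0.243 0.008
```

```text
t: 21.02
eef_pos: [0.4791, 0.2492, 0.0161]
tcp_rot: [-1.512, -0.597, -1.608]
contact_force: [-1.1, 0.0, 0.4]
opening: 0.085
t 21.025 q [-1.553  1.064  1.049  1.8   -0.424  1.091 -0.399] p [0.479 0.249 0.016] 
toolX [-0.031 -0.826  0.563] toolY [ 0.038 -0.563 -0.825] toolZ [ 0.999 -0.004  0.049] F [-1.079  0.036  0.398]
lean y 34.3 x 2.6
shift to target [0.    0.01  0.003]
```

```bash
python3 -m jog '[0.085,0,0.007,0.003,0, 0.085,0,0,0,0, 0.05,0,0,0,0, 0.05,0,0,0,0, 0.05,0,0,0,0]';python3 st.py 0.4825 0.243 0.008
```

```text
t: 21.65
eef_pos: [0.4839, 0.2457, 0.011]
tcp_rot: [-1.509, -0.596, -1.609]
contact_force: [0.3, -0.3, -0.9]
opening: 0.0628
t 21.65 q [-1.54   1.072  1.044  1.798 -0.428  1.08  -0.394] p [0.484 0.246 0.011] 
toolX [-0.032 -0.827  0.562] toolY [ 0.04  -0.563 -0.826] toolZ [ 0.999 -0.004  0.051] F [ 0.314 -0.279 -0.909]
lean y 34.3 x 2.8
shift to target [ 0.001  0.004 -0.002]
```

Gripped at 62.8 mm. Now I'll drag it flat along the bench toward the gauge mouth.

```bash
python3 -m jog '[0.05,0.016,0.012,0.025,0, 0.05,0.016,0.0125,0.025,0, 0.05,0.033,0.024,0.02,0, 0.05,0.033,0.024,0.02,0, 0.05,0,0,0,0]';python3 st.py 0.598 0.056 0.011
```

```text
t: 22.28
eef_pos: [0.5769, 0.1255, 0.0121]
tcp_rot: [-1.509, -0.593, -1.604]
contact_force: [-0.6, -0.8, -2.2]
opening: 0.0628
t 22.275 q [-1.299  1.076  1.047  1.786 -0.401  0.953 -0.205] p [0.577 0.125 0.012] 
toolX [-0.028 -0.829  0.558] toolY [ 0.044 -0.559 -0.828] toolZ [0.999 0.002 0.052] F [-0.587 -0.823 -2.224]
lean y 34.0 x 3.0
shift to target [0.056 0.041 0.021]
```

```bash
python3 -m jog '[0.05,0.028,0.0205,0.011,0, 0.05,0.028,0.0205,0.010,0, 0.05,0,0,0,0, 0.05,0,0,0,0, 0.05,0,0,0,0]';python3 - <<'E'
from fit import *
V=blankviews(['wrist','scene','side'],(.598,.016,.07))
for v in V:
    q=fitbox([v],(.598,.016,1.55));print(v[1],v[2].sum(),q.x,np.degrees(q.x[2]),q.fun)
S=[viewer.snapshot(c) for c in ('side','wrist')]
cv2.imwrite('pics/c3.png',np.hstack([cv2.resize(S[0]['color'][120:290,190:340],(400,453),interpolation=cv2.INTER_CUBIC),cv2.resize(S[1]['color'],(400,453))])[:,:,::-1])
E
python3 g.py;python3 st.py 0.598 0.056 0.011
```

```text
t: 22.9
eef_pos: [0.5998, 0.0635, 0.0109]
tcp_rot: [-1.51, -0.589, -1.593]
contact_force: [1.0, -1.5, 1.6]
opening: 0.0624
wrist 18979 [0.59953983 0.02657705 1.56733529] 89.80169747174173 0.05176388053718184
scene 616 [0.59770882 0.02484229 1.56491747] 89.66316625445847 0.375886524822695
side 203 [0.59827055 0.02307304 1.61614316] 92.59818214506441 0.7698412698412699
scene tube [ 252  231  109   19 1500] [ 0.4312 -0.0632  0.15  ] [ 0.7239 -0.0658  0.15  ] g yaw 89.4910253008232
scene tube [ 250  257  112   20 1501] [ 0.4313 -0.1377  0.15  ] [ 0.7231 -0.141   0.15  ] g yaw 89.35470533129296
side tube [250 125  51  25 814] [ 0.6541 -0.1394  0.15  ] [ 0.5028 -0.1642  0.15  ] g yaw -80.7028280732566
side tube [245 146  53  14 499] [ 0.6535 -0.0586  0.15  ] [ 0.5023 -0.0848  0.15  ] g yaw -80.19564277307995
[ 0.6005 -0.1352 -1.5364  0.0386] -88.02718572985047
scene gauge [ 0.7 -1.9]
scene fixed_jaw [-0.7  0.4]
scene jaw_post [-1.8 -0.2]
scene jaw [-0.6  4.5]
side jaw_post [-0.9  0.5]
side jaw [-1.3 -0.3]
t 24.2 q [-1.199  1.064  1.043  1.807 -0.393  0.875 -0.116] p [0.6   0.062 0.011] 
toolX [-0.021 -0.832  0.555] toolY [ 0.049 -0.555 -0.83 ] toolZ [0.999 0.009 0.052] F [0.803 1.156 2.31 ]
lean y 33.8 x 3.3
shift to target [ 0.005  0.003 -0.002]
```

View pics/c3.png

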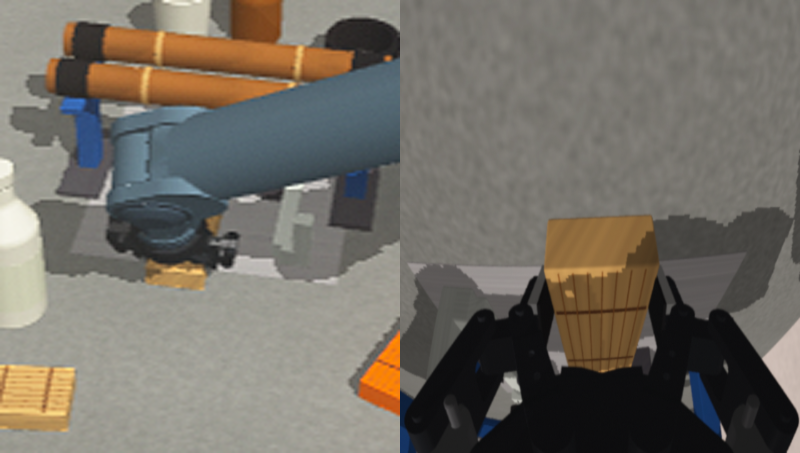

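The wrist view shows the blank held straight between the pads, with its outer end at about (600,240), and in line with the gauge. Fixed-jaw clearance is about 5 mm. Now sliding it in.

```bash
python3 -m jog '[0.05,0.025,0.0168,-0.001,0, 0.05,0.025,0.0167,-0.001,0, 0.05,0.025,0.0167,-0.001,0, 0.05,0.02,0.0133,-0.001,0, 0.05,0,0,0,0]';python3 st.py 0.595 -0.055 0.012
```

```text
t: 24.82
eef_pos: [0.599, -0.0535, 0.0112]
tcp_rot: [-1.506, -0.587, -1.593]
contact_force: [-0.7, -0.6, -0.2]
opening: 0.0625
t 24.825 q [-1.056  1.02   1.041  1.901 -0.378  0.721  0.031] p [ 0.599 -0.053  0.011] 
toolX [-0.019 -0.832  0.554] toolY [ 0.052 -0.554 -0.831] toolZ [0.998 0.013 0.054] F [-0.665 -0.595 -0.211]
lean y 33.7 x 3.6
shift to target [ 0.002 -0.    -0.004]
```

```bash
python3 -m jog '[0.085,0,0,0,0, 0.085,0,0,0,0, 0.085,0,-0.03,0,0, 0.085,0,-0.035,0,0, 0.085,-0.03,-0.02,0,0]';python3 -m jog '[0,-0.01,-0.005,0,0, 0,0,0,0,0, 0,0,0,0,0, 0,0,0,0,0, 0,0,0,0,0]';python3 - <<'E'
from fit import *
V=blankviews(['wrist','scene','side'],(.598,-.09,.07))
for v in V:
    q=fitbox([v],(.598,-.09,1.56));print(v[1],v[2].sum(),q.x,np.degrees(q.x[2]),q.fun)
save(viewer.snapshot('wrist'),'w4.png')
E
python3 st.py 0.598 0.005 0.013
```

```text
t: 25.45
eef_pos: [0.5936, 0.0214, 0.0647]
tcp_rot: [-1.51, -0.587, -1.593]
contact_force: [0.4, 0.3, -0.2]
opening: 0.085
t: 26.08
eef_pos: [0.5931, 0.0343, 0.0617]
tcp_rot: [-1.512, -0.587, -1.588]
contact_force: [-0.7, 0.1, -0.8]
opening: -0.0003
wrist 2506 [ 0.59840123 -0.08999567  1.56650371] 89.75405140105293 0.681898959126682
scene 658 [ 0.59711904 -0.09508874  1.57156675] 90.04414177369551 0.40986547085201797
side 59 [ 0.56850422 -0.08987556  1.74301668] 99.86749914081099 0.9180555555555555
t 26.425 q [-1.216  0.984  1.113  1.85  -0.348  0.896 -0.058] p [0.594 0.036 0.062] 
toolX [-0.012 -0.833  0.554] toolY [ 0.051 -0.553 -0.831] toolZ [0.999 0.018 0.049] F [-0.04   0.964  0.125]
lean y 33.6 x 3.5
shift to target [-0.001  0.058  0.001]
```

View pics/w4.png

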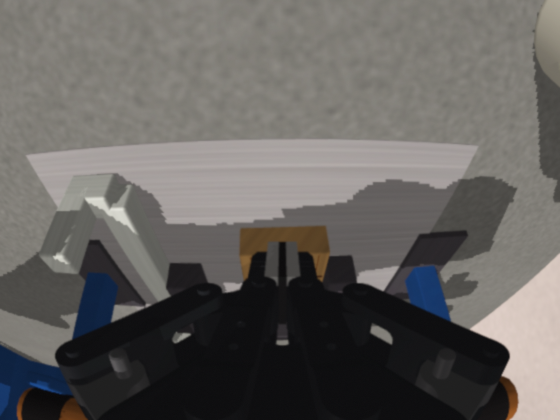

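The blank's end is at (284,237), with the moving jaw's end left at (187,275) and the fixed jaw's end right at (342,268). The closed fingers are behind it. Descend, then push.

```bash
python3 -m jog '[0,0,0.029,0,0, 0,0,0.025,0.001,0, 0,0,0,0,0, 0,0,0,0,0, 0,0,0,0,0]';python3 st.py 0.597 -0.05 0.012
```

```text
t: 27.05
eef_pos: [0.5997, 0.0081, 0.0176]
tcp_rot: [-1.508, -0.585, -1.584]
contact_force: [0.9, -1.1, -0.0]
opening: -0.0002
t 27.05 q [-1.144  1.031  1.053  1.863 -0.382  0.802 -0.035] p [0.6   0.008 0.018] 
toolX [-0.011 -0.834  0.552] toolY [ 0.055 -0.552 -0.832] toolZ [0.998 0.021 0.052] F [ 0.942 -1.053 -0.015]
lean y 33.5 x 3.8
shift to target [ 0.045  0.037 -0.004]
```

```bash
python3 -m jog '[0,0.008,0.01,0,0, 0,0.016,0.0107,-0.001,0, 0,0.016,0.0107,-0.001,0, 0,0,0,0,0, 0,0,0,0,0]';python3 st.py 0.597 -0.055 0.012
```

```text
t: 27.68
eef_pos: [0.5994, -0.0466, 0.0146]
tcp_rot: [-1.506, -0.584, -1.587]
contact_force: [0.6, 0.2, 0.7]
opening: -0.0001
t 27.675 q [-1.068  1.014  1.046  1.901 -0.378  0.727  0.032] p [ 0.599 -0.047  0.015] 
toolX [-0.013 -0.834  0.551] toolY [ 0.057 -0.551 -0.832] toolZ [0.998 0.02  0.054] F [0.553 0.191 0.682]
lean y 33.5 x 3.9
shift to target [ 0.006  0.007 -0.003]
```

```bash
python3 -m jog '[0,0.004,0.003,0,0, 0,0.003,0.002,0,0, 0,0.003,0.002,0,0, 0,0.003,0.002,0,0, 0,0.003,0.002,0,0]';python3 st.py 0.597 -0.055 0.012
```

```text
t: 28.3
eef_pos: [0.604, -0.0575, 0.0134]
tcp_rot: [-1.502, -0.575, -1.579]
contact_force: [-3.1, 8.7, 4.9]
opening: 0.0
t 28.3 q [-1.042  1.006  1.038  1.903 -0.38   0.705  0.058] p [ 0.604 -0.057  0.013] 
toolX [-0.007 -0.839  0.544] toolY [ 0.064 -0.543 -0.837] toolZ [0.998 0.029 0.057] F [-3.125  8.687  4.866]
lean y 33.0 x 4.4
shift to target [-0.003 -0.001 -0.007]
```

The force rises to 8.7 N at TCP y=-0.0575, which agrees with the predicted seat at the stop. Back off and look.

```bash
python3 -m jog '[0,0.002,0.001,0,0, 0,0,0,0,0, 0,-0.02,-0.013,0,0, 0,-0.025,-0.03,0,0, 0,-0.035,-0.055,-0.02,0]';python3 - <<'E'
from fit import *
V=blankviews(['wrist','scene','side'],(.6,-.134,.07))
for v in V:
    q=fitbox([v],(.6,-.134,1.56));print(v[1],v[2].sum(),q.x,np.degrees(q.x[2]),q.fun)
S=[viewer.snapshot(c) for c in ('scene','wrist')]
cv2.imwrite('pics/c5.png',np.hstack([cv2.resize(S[0]['color'][205:335,225:390],(400,315),interpolation=cv2.INTER_CUBIC),cv2.resize(S[1]['color'],(400,315))])[:,:,::-1])
E
python3 g.py|grep -v tube;python3 st.py 0.44 0.05 0.12
```

```text
t: 28.92
eef_pos: [0.5785, 0.0549, 0.0491]
tcp_rot: [-1.505, -0.578, -1.587]
contact_force: [0.0, 0.4, 0.4]
opening: -0.0001
wrist 344 [ 0.60979184 -0.13522559  1.6348613 ] 93.67065230395455 0.9263698630136986
scene 584 [ 0.6017295  -0.12789854  1.45333384] 83.26989512697465 0.49040139616055844
[ 0.604  -0.1369 -1.5628  0.0434] -89.54421186088312
scene gauge [-0.4 -0.4]
scene back_stop [-0.3 -0.7]
scene fixed_jaw [ 1.1 -1.3]
scene jaw_post [ 0.6 -1.6]
scene jaw [-2.4  6. ]
side gauge [-3.6  2.6]
side back_stop [  69.  -103.4]
side jaw_post [-2.4 -2.3]
side jaw [-0.2  0.7]
wrist jaw_post [-0.3  7.9]
t 30.225 q [-1.256  0.986  1.101  1.877 -0.366  0.879 -0.083] p [0.579 0.055 0.049] 
toolX [-0.011 -0.839  0.544] toolY [ 0.058 -0.544 -0.837] toolZ [0.998 0.023 0.055] F [ 0.327  0.318 -0.031]
lean y 33.0 x 4.0
shift to target [ 0.045 -0.065 -0.135]
```

View pics/c5.png

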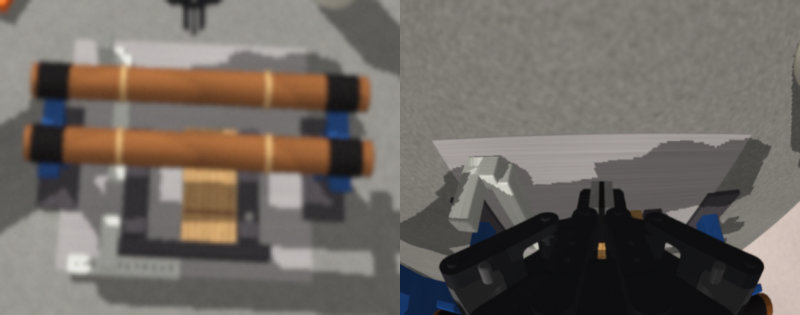

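In the scene crop, the blank's inner end (208,243) sits against the dark stop (195,253), between the jaws. Now I'll go over the post at about (0.468,0.032) to its outer side.

```bash
python3 -m jog '[0,0.009,-0.042,0.002,0, 0,0.009,-0.042,0.002,0, 0,0,-0.003,-0.055,0, 0,0,-0.003,-0.055,0, 0,0,-0.003,-0.045,0]';python3 - <<'E'
from h import *
np.set_printoptions(precision=4,suppress=True)
rs=[]
for c in ('scene','side','wrist'):
    s=viewer.snapshot(c)
    for r in nets.landmark_of(c,'jaw_post')[:2]:
        print(c,r['xy'],r['confidence'],atz(s,c,r['xy'],.065));
        if r['confidence']>.5: rs.append(ray(s,c,r['xy']))
    if c=='wrist':save(s,'w6.png')
if len(rs)>1:print(tri(rs))
E
python3 st.py 0.428 0.026 0.042
```

```text
t: 30.85
eef_pos: [0.423, 0.0882, 0.1314]
tcp_rot: [-1.499, -0.574, -1.588]
contact_force: [0.6, 0.8, 1.0]
opening: -0.0001
scene [267.1, 224.0] 0.6 [0.4646 0.0204 0.065 ]
scene [360.2, 196.9] 0.46 [0.7462 0.1231 0.065 ]
side [304.8, 201.9] 0.71 [0.4617 0.0337 0.065 ]
side [282.4, 132.0] 0.44 [ 0.5785 -0.3212  0.065 ]
wrist [332.8, 221.6] 0.95 [0.4688 0.0333 0.065 ]
(array([0.4658, 0.0247, 0.0581]), [np.float64(0.0019109865401702353), np.float64(0.003479189215217792), np.float64(0.005201449639316565)])
t 31.15 q [-1.723  0.797  1.367  2.15  -0.264  0.983 -0.198] p [0.426 0.089 0.132] 
toolX [-0.015 -0.839  0.543] toolY [ 0.064 -0.543 -0.837] toolZ [0.998 0.022 0.062] F [-0.22   0.57   0.276]
lean y 33.0 x 4.4
shift to target [ 0.004  0.109 -0.005]
```

View pics/w6.png

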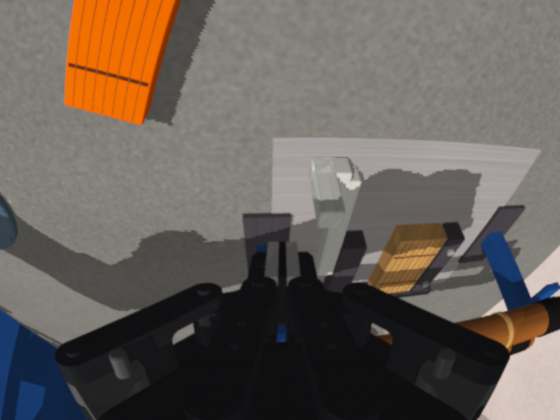

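The wrist view shows the post's top near (333,221), to the right of the fingers, and the blank beside the fixed jaw at (410,255). Lowering beside the post.

```bash
python3 -m jog '[0,0.002,0.052,-0.003,0, 0,0.002,0.047,-0.003,0, 0,0,0,0,0, 0,0,0,0,0, 0,0,0,0,0]';python3 st.py 0.428 0.026 0.042
```

```text
t: 31.78
eef_pos: [0.4369, 0.0333, 0.0519]
tcp_rot: [-1.483, -0.57, -1.594]
contact_force: [-0.2, -0.2, 0.5]
opening: -0.0001
t 31.775 q [-1.53   0.857  1.194  2.221 -0.341  0.749 -0.144] p [0.437 0.033 0.052] 
toolX [-0.02  -0.842  0.54 ] toolY [ 0.076 -0.539 -0.839] toolZ [0.997 0.024 0.074] F [-0.22  -0.236  0.518]
lean y 32.7 x 5.2
shift to target [ 0.001  0.012 -0.01 ]
```

```bash
python3 -m jog '[0,0.001,0.011,-0.003,0, 0,0,0,0,0, 0,0,0.001,0.01,0, 0,0,0.001,0.01,0, 0,0,0.001,0.01,0]';python3 st.py 0.487 0.026 0.042;python3 -m jog '[0,0,0.001,0.006,0, 0,0,0.001,0.006,0, 0,0,0.001,0.006,0, 0,0,0,0,0, 0,0,0,0,0]';python3 st.py 0.487 0.026 0.042
```

```text
t: 32.4
eef_pos: [0.4659, 0.0275, 0.0429]
tcp_rot: [-1.485, -0.568, -1.591]
contact_force: [-3.4, 1.4, 1.2]
opening: -0.0
t 32.4 q [-1.443  0.882  1.153  2.167 -0.35   0.736 -0.118] p [0.466 0.027 0.043] 
toolX [-0.017 -0.843  0.538] toolY [ 0.075 -0.538 -0.84 ] toolZ [0.997 0.026 0.073] F [-3.389  1.447  1.176]
lean y 32.6 x 5.1
shift to target [0.    0.003 0.021]
t: 33.02
eef_pos: [0.4866, 0.0262, 0.0415]
tcp_rot: [-1.484, -0.568, -1.592]
contact_force: [-2.2, 0.8, 0.6]
opening: 0.0003
t 33.025 q [-1.396  0.897  1.137  2.125 -0.351  0.742 -0.105] p [0.487 0.026 0.042] 
toolX [-0.018 -0.843  0.538] toolY [ 0.076 -0.538 -0.84 ] toolZ [0.997 0.026 0.073] F [-2.203  0.827  0.566]
lean y 32.6 x 5.2
shift to target [ 0. -0.  0.]
```

```bash
python3 -m jog '[0,0,0,0.003,0, 0,0,0,0.003,0, 0,0,0,0.003,0, 0,0,0,0.003,0, 0,0,0,0.003,0]';python3 st.py 0.487 0.026 0.042
```

```text
t: 33.65
eef_pos: [0.4869, 0.0249, 0.0398]
tcp_rot: [-1.518, -0.571, -1.588]
contact_force: [-6.2, 3.1, 4.5]
opening: 0.0
t 33.65 q [-1.37   0.904  1.125  2.102 -0.35   0.777 -0.098] p [0.487 0.025 0.04 ] 
toolX [-0.014 -0.841  0.54 ] toolY [ 0.043 -0.54  -0.84 ] toolZ [0.999 0.011 0.044] F [-6.203  3.124  4.519]
lean y 32.7 x 2.9
shift to target [ 0.    -0.002  0.   ]
```

It stopped at x=0.487, which matches the predicted shut position. Press harder.

```bash
python3 -m jog '[0,0,0,0.007,0, 0,0,0,0.008,0, 0,0,0,0.008,0, 0,0,0,0.008,0, 0,0,0,0.008,0]';python3 st.py 0.487 0.026 0.042
```

```text
t: 34.28
eef_pos: [0.4845, 0.021, 0.0338]
tcp_rot: [-1.617, -0.576, -1.578]
contact_force: [-16.4, 7.2, 11.1]
opening: -0.0001
t 34.275 q [-1.302  0.926  1.09   2.043 -0.35   0.872 -0.082] p [0.485 0.021 0.034] 
toolX [-0.006 -0.839  0.545] toolY [-0.05  -0.544 -0.838] toolZ [ 0.999 -0.033 -0.039] F [-16.356   7.184  11.07 ]
lean y 33.0 x -3.4
shift to target [ 0.    -0.01   0.002]
```

```bash
python3 -m jog '[0,0,-0.004,0.007,0, 0,0,-0.003,0.007,0, 0,0,-0.003,0.007,0, 0,0,-0.003,0.007,0, 0,0,-0.003,0.007,0]';python3 st.py 0.487 0.026 0.042
```

```text
t: 34.9
eef_pos: [0.4818, 0.0217, 0.0357]
tcp_rot: [-1.702, -0.583, -1.572]
contact_force: [-12.0, 2.6, 2.2]
opening: 0.0001
t 34.9 q [-1.256  0.942  1.072  1.989 -0.344  0.97  -0.076] p [0.482 0.022 0.036] 
toolX [-0.001 -0.835  0.55 ] toolY [-0.132 -0.546 -0.828] toolZ [ 0.991 -0.073 -0.11 ] F [-11.999   2.607   2.222]
lean y 33.4 x -9.0
shift to target [-0.    -0.008  0.004]
```

```bash
python3 -m jog '[0,0,0.002,-0.025,0, 0,0,-0.055,-0.02,0, 0,0,-0.06,0,0, 0,0,-0.06,0,0, 0,0,-0.06,0,0]';python3 - <<'E'
from fit import *
S=[viewer.snapshot(c) for c in ('scene','wrist')]
cv2.imwrite('pics/c7.png',np.hstack([cv2.resize(S[0]['color'][215:335,235:385],(400,320),interpolation=cv2.INTER_CUBIC),cv2.resize(S[1]['color'],(400,320))])[:,:,::-1])
E
python3 g.py|grep -v tube;python3 st.py
```

```text
t: 35.52
eef_pos: [0.4655, 0.1516, 0.2353]
tcp_rot: [-1.704, -0.588, -1.573]
contact_force: [1.2, 0.1, -0.6]
opening: -0.0001
[ 0.6046 -0.1322 -1.6167  0.0056] -92.62885106820588
scene gauge [ 2.  -1.1]
scene back_stop [-0.8  0.5]
scene fixed_jaw [ 3.  -1.3]
scene jaw_post [-2.5 -1.6]
scene jaw [-2.2 -0.2]
side gauge [-0.8 -0.4]
side back_stop [0.2 2.6]
side jaw_post [-2.1 -1.6]
side jaw [2.1 1.5]
wrist gauge [-0.5  1.1]
wrist back_stop [0.  3.9]
wrist fixed_jaw [-0.6 -1.6]
wrist jaw_post [0.2 1.5]
wrist jaw [ 0.9 -0.2]
t 36.525 q [-1.555  0.763  1.316  1.799 -0.2    1.428 -0.196] p [0.465 0.151 0.234] 
toolX [-0.002 -0.832  0.555] toolY [-0.136 -0.55  -0.824] toolZ [ 0.991 -0.077 -0.112] F [-0.611 -0.593 -1.332]
lean y 33.7 x -9.4
```

View pics/c7.png

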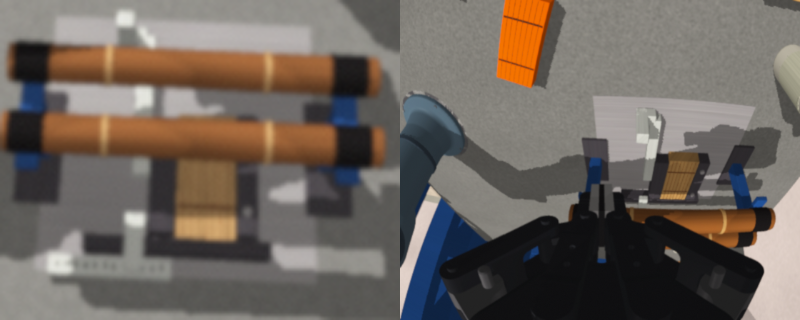

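```bash
python3 - <<'E'
from h import *
S=[viewer.snapshot(c) for c in ('scene','wrist')]
a=cv2.resize(S[0]['color'][255:325,280:350],(400,400),interpolation=cv2.INTER_CUBIC)
b=cv2.resize(S[1]['color'][185:285,330:430],(400,400),interpolation=cv2.INTER_CUBIC)
cv2.imwrite('pics/c8.png',np.hstack([a,b])[:,:,::-1])
g=np.array([.603,-.134]);yw=np.radians(-90.9)
M=np.array([[np.cos(yw),-np.sin(yw)],[np.sin(yw),np.cos(yw)]])
for x,y in ((-.07,-.032),(-.07,.032),(.07,-.032),(.07,.032)):
    P=[*(g+M@[x,y]),.025]
    u=np.array(proj(S[0],'scene',P));v=np.array(proj(S[1],'wrist',P))
    print((x,y),'scene crop',((u-[280,255])*400/70).round(),'wrist crop',((v-[330,185])*4).round()+[400,0])
E
```

```text
(-0.07, -0.032) scene crop [127.   9.] wrist crop [624. 109.]
(-0.07, 0.032) scene crop [250.  15.] wrist crop [795. 116.]
(0.07, -0.032) scene crop [117. 275.] wrist crop [562. 310.]
(0.07, 0.032) scene crop [247. 282.] wrist crop [703. 314.]
```

View pics/c8.png

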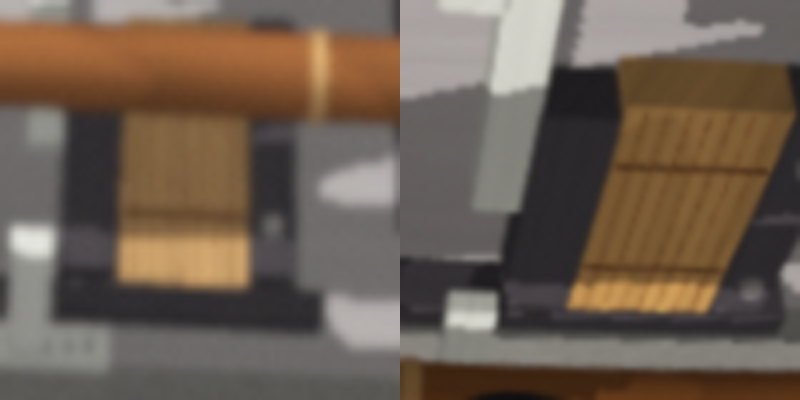

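The blank sits tight between both jaws with no visible gap. Its inner end is at the stop, and its corners fall within about 2 px of the predicted home position. The arm is clear, so I'm handing in.

```bash
python3 -c "
from h import *
print(monitor.sense()['contact_force']);print(robot.sign_off())"
```

```text
[ 0.52016189  0.48303635 -0.10137147]
the job is handed in; nothing more can be done
None
```

The blank is in the gauge against the back stop with the jaw shut on it. I handed the job in at about 36.6 s with the arm clear of everything.

**What I did:**
- **Lean:** The moves only allow a turn about the tool's own axis. I got the outward lean (about 34–40°) by running the arm against its joint limits in free space, and it held afterwards.
- **Insertion:** I gripped the blank, dragged it flat between the jaws, let go, and pushed its end with closed fingers. The push force rose to 8.7 N at the position expected for the stop.
- **Jaw:** I pushed the post until it stopped where I had predicted. I then pressed with about 12–16 N, as read at the end of the last two pressing calls (about 1.2 s in all).

**Last checks:**
- The scene and wrist crops show no visible gap at the stop or at either jaw.
- The corners fall within about 2 px of the predicted home position.
- The force reading was back near zero before hand-in.

**What disagreed or was not checked:**
- The last gauge fit from the landmarks put the jaw at 5.6 mm open with the gauge turned 92.6°. That fit was noisy, and the crops and the jaw's travel both say it is shut.
- The blank box fits under the tubes were poor because the tubes hid most of it.
- I did not re-measure the bystanders. I saw no unexplained contact force in the readings at the end of each call.

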